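# Let the tall tin out of its rack with the rocking lever

### The job

Two alike tin racks stand on the worktop, one holding a tall tin on its side, the other a flat tin. On the rack with the tall tin, press the plate at the rear end of the rocking lever down with the fingertips and keep it down while the gate bar at the other end is up and the tin rolls out to the front lip; then let the lever come back up so that the gate is down again. Do not touch or lift the tins, leave the other rack's lever alone, and do not disturb the things round about.

Things in the scene. Friction and masses are not known exactly. Their poses are not given: they have to be found in the camera images.
- rack_a: Fixed aluminium trough, 124 x 194 mm, floor falling 0.14 rad to its front. Origin: on the worktop under its middle; x to its rear (uphill, away from the robot), y to its left, z up. Front lip: inner face at x -105 mm, floor there 14 mm up, lip 32 high. Side walls 34 mm high; pivot cheeks at x +45 reach 130 mm up. Holds the tall tin; may be the left or the right rack.
- press_a (a point): Press plate of rack_a, the one to press: grey ribbed plate 32 (along rack) x 56 (across) x 5 mm, rear end of the rocking lever, behind the trough with nothing under it. Point: centre of its top face, at rest at x +100, y 0, z 122 mm in the rack's frame; it tips with the lever.
- gate_a (a point): Gate of rack_a: steel bar, 8 mm diameter, across the trough, front end of the rocking lever. Point: its middle, at rest at x -23, y 0, z 76 mm in the rack's frame (50 mm over the floor), where it stops the tin.
- rocker_a (a joint): Rocking lever of rack_a, rad: 0 at rest, gate down; grows as the plate sinks and the gate rises, hard stop 0.62. Pivot at x +44, z 106 mm in the rack's frame, plate centre 58 mm behind it. Spring return: about 3 N on the plate's centre to start, 6 to 8 N at the stop. Bar clears the tin from 0.45; well clear at 0.52 to 0.6 (plate 30 to 34 mm down).
- tall_tin: Loose tall food tin, 75 mm diameter, 110 mm long, about 0.5 kg, lying on its side across rack_a behind the gate. Origin: centre of its base; its z axis runs along the tin, level and across the rack.
- tall_tin_center (a point): Middle of the tall tin. At the start at x = +19, z = 70 mm in rack_a's frame; lying out against the front lip at x = -73, z = 56 mm. Rolling out takes about half a second.
- rack_b: Fixed aluminium trough, 124 x 194 mm, floor falling 0.14 rad to its front. Origin: on the worktop under its middle; x to its rear (uphill, away from the robot), y to its left, z up. Front lip: inner face at x -105 mm, floor there 14 mm up, lip 32 high. Side walls 34 mm high; pivot cheeks at x +45 reach 130 mm up. Holds the flat tin.
- press_b (a point): Press plate of rack_b, not to be pressed: grey ribbed plate 32 (along rack) x 56 (across) x 5 mm, rear end of the rocking lever, behind the trough with nothing under it. Point: centre of its top face, at rest at x +100, y 0, z 122 mm in the rack's frame; it tips with the lever.
- gate_b (a point): Gate of rack_b: steel bar, 8 mm diameter, across the trough, front end of the rocking lever. Point: its middle, at rest at x -23, y 0, z 76 mm in the rack's frame (50 mm over the floor), where it stops the tin.
- rocker_b (a joint): Rocking lever of rack_b, rad: 0 at rest, gate down; grows as the plate sinks and the gate rises, hard stop 0.62. Pivot at x +44, z 106 mm in the rack's frame, plate centre 58 mm behind it. Spring return: about 3 N on the plate's centre to start, 6 to 8 N at the stop.
- flat_tin: Loose flat food tin, 86 mm diameter, 40 mm thick, standing on its edge behind the gate of rack_b. Origin: centre of its base; z axis level, across the rack. To be left alone.
- tumbler: Loose clear glass, 77 mm wide, 94 high, bystander. Origin: centre of its underside.
- tomato: Loose tomato, 65 mm, bystander. Origin: centre of its underside.
- mug: Loose cream mug, 117 x 84 x 98 mm, bystander. Origin: centre of its underside.
- onion: Loose brown onion, 82 mm wide, 94 high, bystander. Origin: centre of its underside.

How it is judged (in metres and radians):
On the way, in this order (a step that is already met when the one before it is completed fails the run):
1. the press plate of the tall tin's rack is pushed down by the fingers, lifting the gate (lever past 0.3 rad) (value of joint rocker_a above 0.3 rad and contact force between the fingers and anything else above 0.5 N and distance between the grasp point and press_a below 0.085 m), for 0.02 s.
2. the tall tin has rolled out to the front lip while the lever is still pressed (all of step 1 and x of tall_tin_center in the frame of rack_a between -0.09 and -0.06 m and z of tall_tin_center in the frame of rack_a below 0.07 m and not (y of tall_tin_center in the frame of rack_a above 0.02 m or y of tall_tin_center in the frame of rack_a below -0.02 m) and angle between tall_tin's own z axis and vertical between 1.4 and 1.74 rad), for 0.1 s.
3. the lever has come back and the gate is down (value of joint rocker_a below 0.06 rad and x of tall_tin_center in the frame of rack_a between -0.09 and -0.06 m and z of tall_tin_center in the frame of rack_a below 0.07 m and not (y of tall_tin_center in the frame of rack_a above 0.02 m or y of tall_tin_center in the frame of rack_a below -0.02 m) and angle between tall_tin's own z axis and vertical between 1.4 and 1.74 rad), for 0.2 s.
At the end, for the whole second after the job is handed in: the tall tin lies on its side at rest across the front of its rack, its middle within about 15 mm of where it touches the front lip; that rack's lever is back at rest (under 0.06 rad), as is the other's (all of step 3 and linear speed of tall_tin below 0.03 m/s and value of joint rocker_b below 0.06 rad and distance of tall_tin_center from where it was at the start of the episode above 0.07 m).
It fails at once if the robot touches or lifts the tall tin (contact force between any of the arm, the fingers and tall_tin above 0.5 N or z of tall_tin_center in the frame of rack_a above 0.1 m).
It fails at once if the other rack's lever is worked (past 0.12 rad) or its flat tin touched or moved by 20 mm (value of joint rocker_b above 0.12 rad or distance of flat_tin from where it was at the start of the episode above 0.02 m or contact force between any of the arm, the fingers and flat_tin above 0.5 N).
It fails at once if a bystander is moved by more than 25 mm (distance of any of tumbler, tomato, mug, onion from where it was at the start of the episode above 0.025 m).
It also fails if it takes over 38 s, if anything falls off the work surface, if the arm or the gripper's body presses on something with over 40 N, if the wrist force passes 120 N, or if a joint passes its speed limit or range.

### The arm

A 6-joint arm with a two-finger parallel gripper is mounted at the origin on a cart in front of the work surface, level with it; the furniture and walls round the work are solid. World frame = base frame: x ahead of the robot, y to its left, z up, the work surface at z = 0. Lengths are in mm, angles in rad, forces in N, time in s.
With the tool pointing down it reaches from about 275 to 1000 mm from the base axis. Payload 8.4 kg.
Tool frame: the origin (TCP) lies midway between the tips of the shut fingers; the grasp point (between the pads) lies 19 mm behind it; z points along the fingers, y is the line along which they close (so a half turn about z gives the same grasp; the last joint's range is limited). The gripper opens to 85 mm and grips with 20 to 120 N. Pads are 22 mm wide; open, the fingers measure 114 mm over their backs; the gripper's body (76 mm by 85 mm) begins 54 mm behind the grasp point. The pads swing forward as they close: fully open they stand 13 mm farther back than shut.
Start: joints at [-1.258, 0.353, 1.633, -0, 1.155, -0.002], TCP at [193.515, -594.289, 231.281] pointing down, gripper open.
Joint ranges: [-2.63, 2.63], [-0.92, 2.1], [0.06, 2.66], [-1.3, 4.44], [0, 2.69], [-3.02, 3.02]. Speed limits (rad/s): [2.22, 2.22, 2.79, 3.14, 3.14, 3.14].

### API

Orientations are given as [roll, pitch, yaw] about the fixed x, y, z axes, in that order (R = Rz(yaw) Ry(pitch) Rx(roll)).
In Python, from rig import r gives the robot as it stands.
- The arm moves only by the tool servo_tool, never from a script. Its argument "deltas" is a list of rows, each an object of numbers: "x", "y", "z": the shift along the world's x, y, z in mm; "rx", "ry", "rz": the turn, a rotation vector about the world's x, y, z in rad; "gripper": the gripper's target within -1 to 1 (fully open at 1, half-way at 0, shut at -1). A call has 1 to 10 rows; each row is the pose to reach, as a shift and turn from the pose commanded when the call began; what a row does not reach only later rows make up. A row lasts 1/10 s, in which the tool goes at most 50 mm and 8.59 degrees, less where a joint would pass 70% of its speed; a pose out of reach is approached as far as the arm can. A call with a gripper value outside its range is refused whole. The fingers move at their own pace and stop on an object; "newtons" is the grip in N (left out, the last holds). Time passes only in rows, so rows that repeat a pose let the fingers close. It gives the time, the measured TCP pose, the force, the opening and the grip force at its end, in the units of the state.
- r.sense(): the state, without advancing time (a new reading comes with each control period).
- r.grab_frame(name): name is "scene" or "top"; returns the picture (400x640x3 uint8, blue, green, red); there is no depth.
- r.camera_params(name): a dict with "mtx" (3x3 intrinsics, pixels), "D" ([k1, k2, p1, p2, k3] as OpenCV has them; the pictures are not rectified), "eye" and "orientation" of the camera in the world. Camera axes: x right, y down, z forward; pixel columns grow to the right and rows downward; lengths in mm; the calibration is good to about 2 mm. A picture is of the moment at which its call begins. camera_params takes no time and is no camera call.
- r.sign_off(): hands the job in; it is judged then, once.
Trained networks look in the newest picture that a camera, given by its name, has taken for a name from the list of things; names that differ only in an ending like _2 or _b are one class to them, and where a whole thing is asked for, a point or a joint stands for the part that bears it (a point fixed in the world has none). Each returns a list of dicts, best first, with "conf" (0 to 1); they miss things now and then, are a little off and sometimes report something else, mostly with a low value. They report only what shows in the picture. A call takes as long as a camera call.
- r.recognise(name, camera): "box" ([left, top, width, height] in pixels, round what is visible of it).
The state is a dict: "clock": time; "qpos": joint angles; "qvel": joint speeds; "joint_efforts": joint torques, N m; "eef_pos": TCP position; "tcp_rot": TCP orientation; "contact_force": force on the tool from outside, world axes, zero at the start; "wrist_torque": the same for the moment, N m; "opening": opening from 0.0 (shut) to 1.0 (fully open); "grasp_force": force on a finger pad.
Only numpy, scipy, OpenCV 4.12 (cv2) and the standard library are available. Lean on these libraries where they do the work, as an engineer would, in place of code of your own. Each camera call takes 0.05 s, during which the arm holds its last target. There are 200 camera calls.

## Working session

There is one attempt and no reset: what is moved stays moved. The work goes in short steps, Python scripts to look and compute and a tool call to move; the robot and the scene stay as the last step left them, time stands still between calls to the robot, and variables do not carry over. Pictures are saved under pics/ and viewed, at most 10 in all, crops included, and the job is handed in when it is done.

Besides the shell and the picture viewer there is one more tool, called by a JSON object that holds its "op" and its "data", one argument or row to a line. servo_tool: Moves the arm, as the interface text tells. Its arguments: {"type":"object","properties":{"deltas":{"type":"array","items":{"type":"object","properties":{"x":{"type":"number"},"y":{"type":"number"},"z":{"type":"number"},"rx":{"type":"number"},"ry":{"type":"number"},"rz":{"type":"number"},"gripper":{"type":"number"}}}},"newtons":{"type":"number"}},"required":["deltas"]}

```bash
mkdir -p pics; python3 - <<'E'
from rig import r
import cv2
for c in ("scene","top"):
    cv2.imwrite(f"pics/{c}0.png", r.grab_frame(c)); print(c,r.camera_params(c))
    for n in ("tall_tin","flat_tin","press_a","gate_a","rack_a","mug","tumbler","tomato","onion"):
        print(n,[(d["box"],round(d["conf"],2)) for d in r.recognise(n,c)[:3]])
print(r.sense())
E
```

```text
scene {'mtx': array([[518.65087295,   0.        , 321.61975224],
       [  0.        , 518.65087295, 202.8676367 ],
       [  0.        ,   0.        ,   1.        ]]), 'D': array([-0.11769936,  0.        ,  0.        ,  0.        ,  0.        ]), 'eye': array([-230.89383012, -986.31127673,  768.4368738 ]), 'orientation': array([-2.09199679,  0.00854565, -0.75837161])}
tall_tin [([320.2, 261.6, 44.0, 40.8], 0.57)]
flat_tin [([278.8, 184.1, 32.8, 39.7], 0.96), ([274.7, 176.8, 50.4, 43.6], 0.35)]
press_a [([264.7, 178.5, 58.2, 44.9], 0.69), ([319.8, 243.7, 70.8, 60.0], 0.6)]
gate_a [([264.5, 181.0, 58.5, 42.1], 0.88), ([319.9, 248.7, 69.0, 52.4], 0.5)]
rack_a [([240.1, 181.4, 82.0, 71.3], 0.92), ([278.6, 245.5, 113.7, 90.2], 0.58), ([321.4, 258.6, 39.8, 43.8], 0.19)]
mug [([249.5, 146.3, 27.9, 36.4], 0.88)]
tumbler [([381.9, 201.8, 14.9, 44.6], 0.69)]
tomato [([251.2, 249.1, 25.9, 29.1], 0.92)]
onion [([291.7, 147.3, 31.4, 28.9], 0.84)]
top {'mtx': array([[464.32248737,   0.        , 318.43832035],
       [  0.        , 464.32248737, 201.82088324],
       [  0.        ,   0.        ,  
[... 786 characters left out ...]
pos': array([-1.25842373e+00,  3.52985087e-01,  1.63339352e+00,  1.66183812e-05,
        1.15519592e+00, -2.41099970e-03]), 'qvel': array([-1.37364674e-03,  3.94336312e-04, -2.02635595e-03, -8.89051522e-05,
       -1.31762194e-03, -9.48656831e-05]), 'joint_efforts': array([ 8.01152510e-04, -6.05188322e+01, -3.42441738e+01, -1.98979042e-04,
        1.06661355e-03,  8.21202690e-06]), 'eef_pos': array([ 193.50772822, -594.29823668,  231.29306616]), 'tcp_rot': array([ 3.14157449e+00, -1.51601063e-05,  3.14776891e-01]), 'contact_force': array([-0.18083577,  0.13878167,  0.38373334]), 'wrist_torque': array([-0.02523202, -0.01506229, -0.00938344]), 'grasp_force': 0.0, 'opening': 0.9976294180854294}
```

View pics/scene0.png

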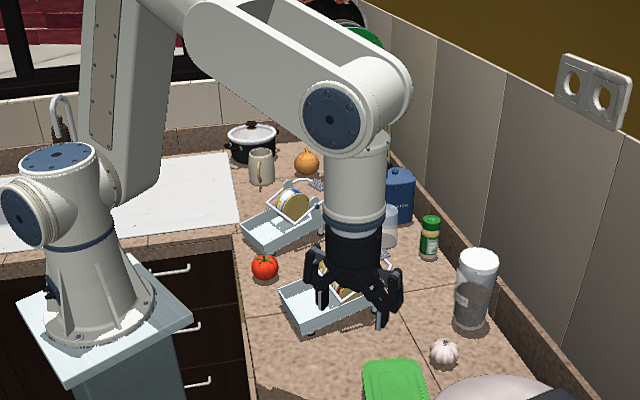

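View pics/top0.png

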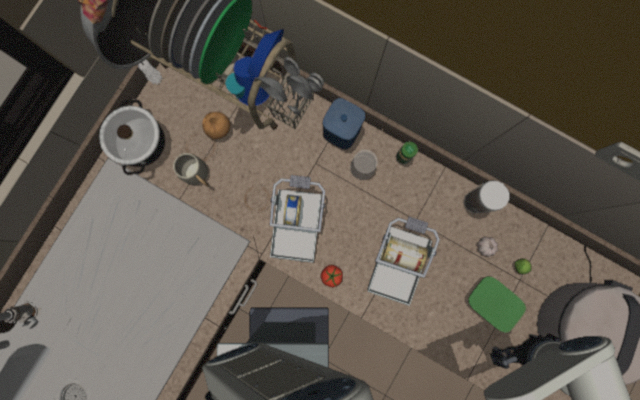

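The right-hand rack (top image about 405,258) holds the tall tin lying across it. The left one (297,220) holds the flat tin. I'll enlarge the right rack to pick points.

```bash
python3 - <<'E'
import cv2
a=cv2.imread("pics/top0.png")[200:310,350:460]
cv2.imwrite("pics/crop1.png",cv2.resize(cv2.convertScaleAbs(a,alpha=1.2),(600,600),interpolation=cv2.INTER_CUBIC)[:600])
E
```

```text
(no output)
```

View pics/crop1.png

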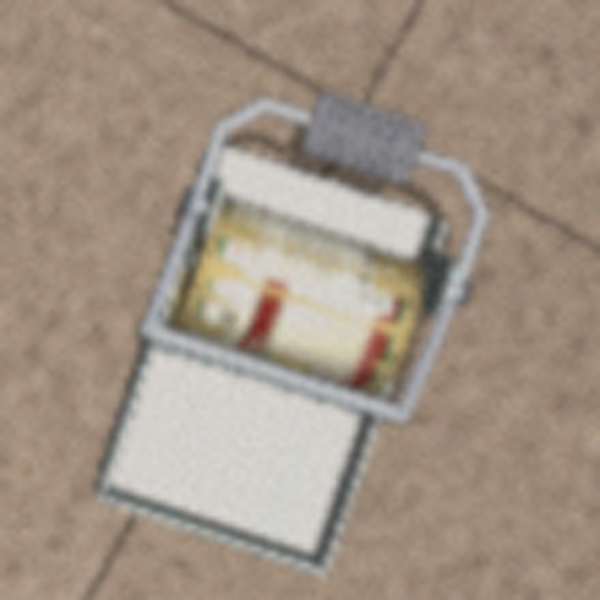

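The crop shows the plate centred at (364,137), the gate bar from (150,333) to (405,412), and the front lip corners at (100,490) and (325,570).

```bash
cat > h.py <<'E'
import numpy as np,cv2
from scipy.spatial.transform import Rotation as R
def proj(P,c):
    Rw=R.from_euler('xyz',c['orientation']).as_matrix()
    rv=cv2.Rodrigues(Rw.T)[0]
    return cv2.projectPoints(np.float64(P).reshape(-1,3),rv,-Rw.T@c['eye'],c['mtx'],c['D'])[0][:,0]
def bp(px,z,c):
    Rw=R.from_euler('xyz',c['orientation']).as_matrix()
    n=cv2.undistortPoints(np.float64([[px]]),c['mtx'],c['D'])[0,0]
    d=Rw@[n[0],n[1],1]; return c['eye']+d*(z-c['eye'][2])/d[2]
E
python3 - <<'E'
from rig import r
from h import *
c=r.camera_params("top"); s=r.camera_params("scene")
f=lambda u,v:(350+u/5.4545-.4,200+v/5.4545-.4)
p=bp(f(364,137),122,c); g=bp(f(277,373),76,c); l=bp(f(212,530),40,c)
print(p,g,l)
d=p-g; yaw=np.arctan2(d[1],d[0]); print("yaw",yaw,np.hypot(d[0],d[1]),"want 123")
e=p-l;print("yaw lip",np.arctan2(e[1],e[0]),np.hypot(e[0],e[1]))
a=bp(f(150,333),76,c)-bp(f(405,412),76,c); print("yaw bar",np.arctan2(a[1],a[0])-np.pi/2)
print("plate in scene",proj([p,g],s))
for n,px,z in(("tumbler",(364.6,164),47),("tomato",(330.5,276.7),32),("flatplate",(300,182),122)): print(n,bp(px,z,c))
print(bp((408,152),100,c),bp((343,123),120,c))
E
```

```text
[ 488.34530353 -396.95049433  122.        ] [ 371.22835859 -359.82333875   76.        ] [ 289.5221266 -331.0303535   40.       ]
yaw -0.30698765490751423 122.86091515986078 want 123
yaw lip -0.3201461309623845 209.46627569243174
yaw bar -0.2978787021303648
plate in scene [[378.0659214  249.18826991]
 [327.35144236 281.88185888]]
tumbler [ 669.99531732 -266.0879117    47.        ]
tomato [ 345.13320576 -167.11955605   32.        ]
flatplate [604.37521648 -81.52608604 122.        ]
[ 693.93580131 -382.81542861  100.        ] [ 770.99455429 -199.72238782  120.        ]
```

{"op": "servo_tool", "data": {
  "deltas": [
    {"x":30,"y":20,"rz":-0.06,"gripper":-1},
    {"x":60,"y":39,"rz":-0.12,"gripper":-1},
    {"x":95,"y":62,"rz":-0.19,"gripper":-1},
    {"x":130,"y":85,"rz":-0.26,"gripper":-1},
    {"x":165,"y":108,"rz":-0.34,"gripper":-1},
    {"x":200,"y":131,"rz":-0.42,"gripper":-1},
    {"x":235,"y":154,"rz":-0.5,"gripper":-1},
    {"x":270,"y":177,"rz":-0.57,"gripper":-1},
    {"x":299,"y":196,"rz":-0.62,"gripper":-1},
    {"x":299,"y":196,"rz":-0.62,"gripper":-1}
  ],
  "newtons": 30
}}

```text
invalid input
```

{"op": "servo_tool", "data": {
  "deltas": [
    {"x":30,"y":20,"z":0,"rx":0,"ry":0,"rz":-0.06,"gripper":-1}
  ]
}}

```text
clock: 1.1
eef_pos: [221.6, -575.9, 231.3]
tcp_rot: [3.141, 0.001, 0.251]
contact_force: [1.4, 0.2, -1.0]
opening: 0.859
grasp_force: 0.0
```

{"op": "servo_tool", "data": {
  "deltas": [
    {"x":35,"y":23,"z":0,"rx":0,"ry":0,"rz":-0.07,"gripper":-1},
    {"x":70,"y":46,"z":0,"rx":0,"ry":0,"rz":-0.14,"gripper":-1},
    {"x":105,"y":69,"z":0,"rx":0,"ry":0,"rz":-0.21,"gripper":-1},
    {"x":140,"y":92,"z":0,"rx":0,"ry":0,"rz":-0.28,"gripper":-1},
    {"x":175,"y":115,"z":0,"rx":0,"ry":0,"rz":-0.36,"gripper":-1},
    {"x":210,"y":138,"z":0,"rx":0,"ry":0,"rz":-0.44,"gripper":-1},
    {"x":245,"y":160,"z":0,"rx":0,"ry":0,"rz":-0.51,"gripper":-1},
    {"x":269,"y":176,"z":0,"rx":0,"ry":0,"rz":-0.56,"gripper":-1},
    {"x":269,"y":176,"z":0,"rx":0,"ry":0,"rz":-0.56,"gripper":-1}
  ]
}}

```text
clock: 2.0
eef_pos: [495.4, -396.2, 231.2]
tcp_rot: [-3.141, -0.001, -0.303]
contact_force: [0.3, -0.7, 1.0]
opening: -0.003
grasp_force: 0.0
```

{"op": "servo_tool", "data": {
  "deltas": [
    {"x":0,"y":0,"z":-30,"rx":0,"ry":0,"rz":0,"gripper":-1},
    {"x":0,"y":0,"z":-60,"rx":0,"ry":0,"rz":0,"gripper":-1},
    {"x":0,"y":0,"z":-85,"rx":0,"ry":0,"rz":0,"gripper":-1},
    {"x":0,"y":0,"z":-91,"rx":0,"ry":0,"rz":0,"gripper":-1},
    {"x":0,"y":0,"z":-91,"rx":0,"ry":0,"rz":0,"gripper":-1}
  ]
}}

```text
clock: 2.5
eef_pos: [491.6, -398.4, 139.7]
tcp_rot: [-3.141, 0.002, -0.305]
contact_force: [0.3, -0.3, 0.2]
opening: -0.003
grasp_force: 0.0
```

```bash
python3 - <<'E'
from rig import r
import cv2
a=r.grab_frame("scene")[180:330,270:430]; b=r.grab_frame("top")[180:330,340:500]
z=lambda i:cv2.resize(i,(400,375),interpolation=cv2.INTER_CUBIC)
cv2.imwrite("pics/pair1.png",cv2.hconcat([z(a),z(b)]))
s=r.sense();print(s['clock'],s['eef_pos'],s['tcp_rot'],s['contact_force'])
E
```

```text
2.6 [ 492.86153137 -399.10278922  141.55612883] [ 3.14095900e+00 -1.45313268e-03 -3.05341858e-01] [-0.24310905 -0.56210603  0.05874011]
```

View pics/pair1.png

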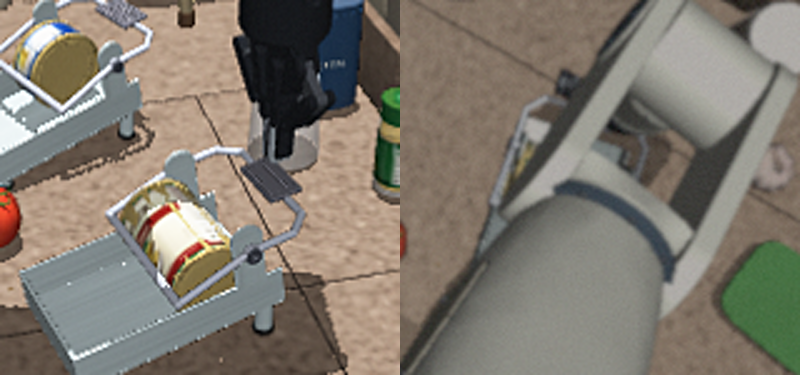

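The fingertips at crop (283,155) stand just above the plate at (272,180), with the tin still behind the gate. Now I press.

{"op": "servo_tool", "data": {
  "deltas": [
    {"x":0,"y":0,"z":-12,"rx":0,"ry":0,"rz":0,"gripper":-1},
    {"x":0,"y":0,"z":-20,"rx":0,"ry":0,"rz":0,"gripper":-1},
    {"x":0,"y":0,"z":-26,"rx":0,"ry":0,"rz":0,"gripper":-1},
    {"x":0,"y":0,"z":-26,"rx":0,"ry":0,"rz":0,"gripper":-1}
  ]
}}

```text
clock: 3.0
eef_pos: [492.2, -398.0, 113.4]
tcp_rot: [-3.141, 0.001, -0.305]
contact_force: [-1.5, 0.4, -0.3]
opening: -0.001
grasp_force: 0.0
```

```bash
python3 - <<'E'
from rig import r
import cv2
a=r.grab_frame("scene")[180:330,270:430]
cv2.imwrite("pics/s2.png",cv2.resize(a,(640,600),interpolation=cv2.INTER_CUBIC))
s=r.sense();print(s['clock'],s['eef_pos'],s['tcp_rot'],s['contact_force'])
E
```

```text
3.05 [ 492.12347512 -397.94300671  113.70585967] [-3.14110214e+00  1.29400869e-03 -3.05134903e-01] [-0.33363191 -0.00436413  0.72710756]
```

View pics/s2.png

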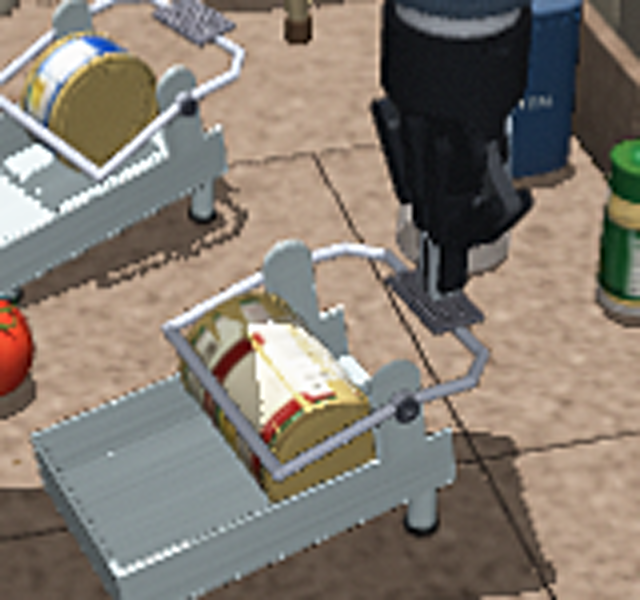

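The tips sit on the rear half of the plate (crop 450,290) and the lever is slightly down. I'll lift, shift 8 mm forward and press again.

{"op": "servo_tool", "data": {
  "deltas": [
    {"x":0,"y":0,"z":14,"rx":0,"ry":0,"rz":0,"gripper":-1},
    {"x":-8,"y":2.5,"z":14,"rx":0,"ry":0,"rz":0,"gripper":-1},
    {"x":-8,"y":2.5,"z":4,"rx":0,"ry":0,"rz":0,"gripper":-1},
    {"x":-8,"y":2.5,"z":-4,"rx":0,"ry":0,"rz":0,"gripper":-1},
    {"x":-8,"y":2.5,"z":-10,"rx":0,"ry":0,"rz":0,"gripper":-1},
    {"x":-8,"y":2.5,"z":-16,"rx":0,"ry":0,"rz":0,"gripper":-1},
    {"x":-8,"y":2.5,"z":-18,"rx":0,"ry":0,"rz":0,"gripper":-1},
    {"x":-8,"y":2.5,"z":-18,"rx":0,"ry":0,"rz":0,"gripper":-1}
  ]
}}

```text
clock: 3.85
eef_pos: [484.1, -395.7, 95.6]
tcp_rot: [-3.141, 0.001, -0.305]
contact_force: [-2.3, 0.3, 7.7]
opening: 0.003
grasp_force: 3.0
```

```bash
python3 - <<'E'
from rig import r
import cv2
a=r.grab_frame("scene")[180:330,270:430]
cv2.imwrite("pics/s3.png",cv2.resize(a,(640,600),interpolation=cv2.INTER_CUBIC))
s=r.sense();print(s['clock'],s['eef_pos'],s['tcp_rot'],s['contact_force'])
E
```

```text
3.9 [ 484.18943553 -395.75406277   95.75179369] [-3.14145251e+00  1.05994367e-03 -3.05163678e-01] [-0.83886542  0.27766445  7.05984666]
```

View pics/s3.png

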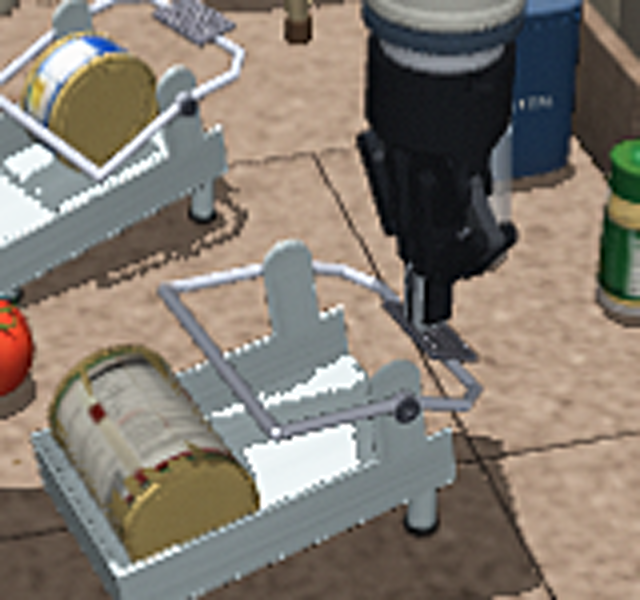

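The gate is up and the tin lies against the front lip (crop 150,455). I'll hold briefly so it settles, then raise the fingers.

{"op": "servo_tool", "data": {
  "deltas": [
    {"x":0,"y":0,"z":0,"rx":0,"ry":0,"rz":0,"gripper":-1},
    {"x":0,"y":0,"z":0,"rx":0,"ry":0,"rz":0,"gripper":-1},
    {"x":0,"y":0,"z":0,"rx":0,"ry":0,"rz":0,"gripper":-1},
    {"x":0,"y":0,"z":0,"rx":0,"ry":0,"rz":0,"gripper":-1},
    {"x":0,"y":0,"z":0,"rx":0,"ry":0,"rz":0,"gripper":-1},
    {"x":0,"y":0,"z":0,"rx":0,"ry":0,"rz":0,"gripper":-1},
    {"x":0,"y":0,"z":0,"rx":0,"ry":0,"rz":0,"gripper":-1},
    {"x":0,"y":0,"z":0,"rx":0,"ry":0,"rz":0,"gripper":-1}
  ]
}}

```text
clock: 4.7
eef_pos: [484.2, -395.8, 96.0]
tcp_rot: [-3.142, 0.001, -0.305]
contact_force: [-1.5, 0.3, 6.9]
opening: -0.001
grasp_force: 3.0
```

{"op": "servo_tool", "data": {
  "deltas": [
    {"x":0,"y":0,"z":8,"rx":0,"ry":0,"rz":0,"gripper":-1},
    {"x":0,"y":0,"z":16,"rx":0,"ry":0,"rz":0,"gripper":-1},
    {"x":0,"y":0,"z":25,"rx":0,"ry":0,"rz":0,"gripper":-1},
    {"x":0,"y":0,"z":45,"rx":0,"ry":0,"rz":0,"gripper":-1},
    {"x":0,"y":0,"z":70,"rx":0,"ry":0,"rz":0,"gripper":-1},
    {"x":0,"y":0,"z":90,"rx":0,"ry":0,"rz":0,"gripper":-1},
    {"x":0,"y":0,"z":90,"rx":0,"ry":0,"rz":0,"gripper":-1},
    {"x":0,"y":0,"z":90,"rx":0,"ry":0,"rz":0,"gripper":-1},
    {"x":0,"y":0,"z":90,"rx":0,"ry":0,"rz":0,"gripper":-1}
  ]
}}

```text
clock: 5.6
eef_pos: [483.8, -395.2, 185.1]
tcp_rot: [-3.141, 0.002, -0.305]
contact_force: [-0.5, 0.3, -0.1]
opening: 0.002
grasp_force: 0.0
```

```bash
python3 - <<'E'
from rig import r
import cv2
a=r.grab_frame("scene")[180:330,270:430]
cv2.imwrite("pics/s4.png",cv2.resize(a,(640,600),interpolation=cv2.INTER_CUBIC))
s=r.sense();print(s['clock'],s['eef_pos'],s['contact_force'])
E
```

```text
5.65 [ 483.80237798 -395.20157333  184.97408325] [ 0.41860934 -0.50085112  0.36390679]
```

View pics/s4.png

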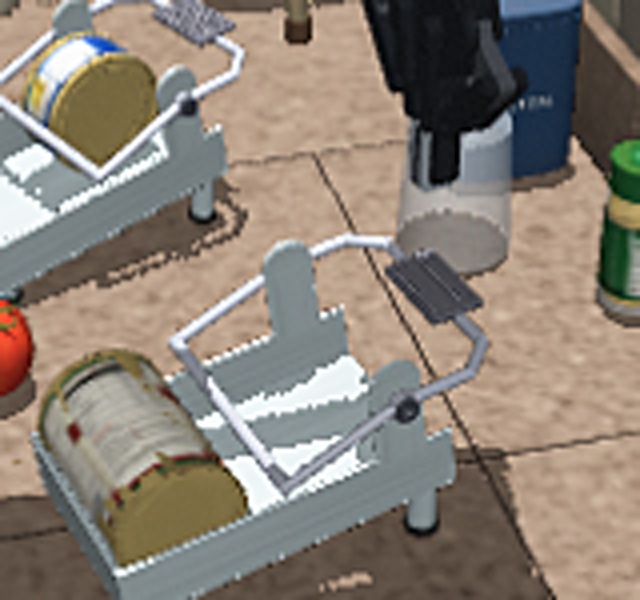

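The gate is down behind the tin (crop 285,485), and the tin rests at the lip (crop 140,455).

```bash
python3 -c "
from rig import r
print(r.sign_off())"
```

```text
the job is handed in; nothing more can be done
None
```

I handed the job in: the tall tin rolled out and rests against the front lip, its rack's gate is down again, and in the last picture the other rack looks untouched; the hand-in returned no verdict.

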